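# Pack the spare stopcock in the kit case

## Robot

A 6-joint arm with a two-finger parallel gripper is mounted at the origin on a cart in front of the work surface, level with it; the furniture and walls round the work are solid. World frame = base frame: x ahead of the robot, y to its left, z up, the work surface at z = 0. Lengths are in m, angles in rad, forces in N, time in s.
With the tool pointing down it reaches from about 0.35 to 0.975 m from the base axis. Payload 4.9 kg.
Tool frame: the origin (TCP) lies on the front face of the gripper's body, between the roots of the fingers; the fingertips stand ctrl.finger_overhang ahead of it and the grasp point (between the pads) lies 54 mm ahead of it (ctrl.finger_overhang is the distance from the TCP to the fingertips, in m); z points along the fingers, y is the line along which they close (so a half turn about z gives the same grasp; the last joint's range is limited). The gripper opens to 85 mm and grips with 20 to 120 N. Pads are 22 mm wide; open, the fingers measure 114 mm over their backs; the gripper's body (76 mm by 85 mm) begins 54 mm behind the grasp point. The pads swing forward as they close: fully open they stand 13 mm farther back than shut.
Start: joints at [-1.438, 0.053, 1.613, -0, 1.476, -0.119], TCP at [0.156, -0.605, 0.304] pointing down, gripper open.
Joint ranges: [-3.01, 3.01], [-1.01, 2.22], [0.06, 2.58], [-1.02, 4.17], [0.09, 2.62], [-3.14, 3.14]. Speed limits (rad/s): [2.57, 2.57, 3.14, 3.14, 3.14, 3.14].

## Interface

Orientations are given as a rotation vector (axis times angle).
In Python, from station import ctrl, vision gives the robot as it stands. The module is installed in compiled form; this text tells all that it offers.
- The arm moves only by the tool drive_tool, never from a script. Its argument "rows" is a list of rows, each a list of 2 entries, a list of its own where there are three numbers: the shift along the tool's x, y, z in m, then the turn about the tool's z in rad. A call has 1 to 10 rows; each row shifts and turns the commanded pose from where the row before left it, along the tool's axes as they then stand; what a row does not reach is not made up. A row lasts 1/10 s, in which the tool goes at most 50 mm and 8.59 degrees, less where a joint would pass 70% of its speed; a pose out of reach is approached as far as the arm can. A call with a gripper value outside its range is refused whole. "jaw" is the closure, from 0 (fully open) to 1 (shut), set as the call begins (left out, the last holds). The fingers move at their own pace and stop on an object; "grip_force" is the grip in N (left out, the last holds). Time passes only in rows, so rows that do not move let the fingers close. It gives the time, the measured TCP pose, the force, the opening and the grip force at its end, in the units of the state.
- ctrl.get_obs(): the state, without advancing time (a new reading comes with each control period).
- vision.get_image(name): name is "scene" or "top" or "wrist"; returns a dict with "image" (384x512x3 uint8, blue, green, red), "vertical_fov" (degrees; the focal length in pixels is half the picture's height over the tangent of half this angle, whatever the lens; pixels are square), "cx", "cy" (the principal point, pixels), "R" (3x3) and "t" (3): a world point X has camera coordinates R X + t. Camera axes: x right, y down, z forward; pixel columns grow to the right and rows downward; lengths in m; the calibration is good to about 2 mm. A picture is of the moment at which its call begins. There is no depth.
- ctrl.finish_job(): hands the job in; it is judged then, once.
The state is a dict: "t": time; "q": joint angles; "dq": joint speeds; "effort": joint torques, N m; "tool_pos": TCP position; "tool_rot": TCP orientation; "contact_force": force on the tool from outside, world axes, zero at the start; "wrist_torque": the same for the moment, N m; "opening": finger opening in m; "grip_force": force on a finger pad.
Only numpy, scipy, OpenCV 4.12 (cv2) and the standard library are available. Lean on these libraries where they do the work, as an engineer would, in place of code of your own. Each camera call takes 0.05 s, during which the arm holds its last target. There are 200 camera calls.

## Task

Swing the lid of the grey kit case up and over past its balance point, so that it stays wide open by itself. Then take the spare stopcock pack off the stand's peg, raising it over the peg's upturned tip as you slide it off rather than tugging it against the peg, and stand it upright on the floor of the case. Leave the other things on the bench where they are.

Things in the scene. Friction and masses are not known exactly. Their poses are not given: they have to be found in the camera images.
- case: Grey kit case with aluminium trim, fixed to the bench: outside 170 (x) x 190 (y) x 110 (z) mm, walls and floor 5 mm, one open compartment 160 x 180 mm, 105 mm deep, empty. Origin: centre of its underside, z up. Its -x side is the front; the lid's hinge runs along the rear (+x) top edge.
- case_lid (a joint): Angle of the lid, rad: 0 closed, 1.95 fully open (leaning back on its stop). Free hinge, no spring or latch, lid about 0.3 kg: let go below about 1.4 it falls shut, beyond about 1.6 it falls open to the stop. Closed, it is an 8 mm plate over the whole case, its top face at z = 118 mm; open, it stands up to about 280 mm above the bench behind the rear edge.
- hinge (a point): Point on the lid's hinge line, middle of the case's rear top edge, 110 mm above the bench. The line runs along the case's y axis; the lid turns about +y (right hand) as it opens.
- pull (a point): Centre of the lid's black pull, moves with the lid: a disc 24 mm in diameter and 24 mm thick, flat faces on the case's +y and -y, on a 10 x 10 mm stem on the lid's top face. The centre is 35 mm above that face, 25 mm behind the front edge, 145 mm ahead of the hinge line. Held by the flat faces it can turn between the fingers as the lid swings.
- stand: Small fixed steel stand: base plate 110 x 80 x 12 mm, a 14 mm round post at x = +36 mm with its top 103 mm high, and a level peg that runs from the post along the stand's own -x. Origin: on the underside, straight below the middle of the peg, about where the pack hangs.
- peg_tip (a point): End of the peg's upturned tip, 45 mm from the stand's origin towards its -x. The peg is 6 mm in diameter, its axis level, 100 mm above the bench; from x = -37 mm the tip slants up and ends 6 mm above the peg's upper side.
- pack: Clear clamshell pack with a small stopcock on a white card, 60 g, 50 mm wide (y), 94 mm tall (z). Origin: centre of its underside, z up. The clamshell, 32 mm thick (x), 36 mm tall, is its foot; above is only the stiff card, 8 mm thick. At the start it hangs upright on the peg, its axes along the stand's, underside 41 mm above the bench.
- card_strip (a point): Middle of the card's solid top strip (pack z = 78 mm; strip 8 mm thick, 50 mm wide, z = 62 to 94 mm), where the pack is held. Below it is the slot, 18 mm wide, z = 40 to 62 mm, its upper edge resting on the peg. The pack must rise more than 6 mm to pass the tip and can rise 16 mm before the slot's lower edge meets the peg.
- bung: Bystander: red rubber stopper, 37 mm wide, 24 mm tall, loose, between case and stand. Origin at its underside.
- dropper: Bystander: amber dropping bottle, 37 mm wide, 116 mm tall, loose, standing behind and between case and stand. Origin at its underside.
- tape: Bystander: roll of tape, 68 mm wide, 19 mm tall, loose, lying at the back. Origin at its underside.
- ballpen: Bystander: slim pen, 145 mm long, 9 mm thick, loose, lying near the bench's front edge. Origin at its middle.
- bench_timer: Bystander: white bench timer, 60 x 66 x 18 mm, loose, lying at the front right. Origin at its underside.
- jar: Bystander: clear jar with black lid, 63 mm wide, 94 mm tall, loose, behind the stand. Origin at its underside.

How it is judged:
By the outcome, as a careful person would: the job done as asked, in the order asked, and still so for the second after the job is handed in, with the robot touching nothing.
It also fails if it takes over 69 s, if anything falls off the work surface, if the arm or the gripper's body presses on something with over 40 N, if the wrist force passes 120 N, or if a joint passes its speed limit or range.

## Working session

There is one attempt and no reset: what is moved stays moved. The work goes in short steps, Python scripts to look and compute and a tool call to move; the robot and the scene stay as the last step left them, time stands still between calls to the robot, and variables do not carry over. Pictures are saved under pics/ and viewed, at most 10 in all, crops included, and the job is handed in when it is done.

Besides the shell and the picture viewer there is one more tool, called after ">>>" by a JSON object that holds its "fn" and its "kwargs", one argument or row to a line. drive_tool: Moves the arm, as the interface text tells. Its arguments: {"type":"object","properties":{"rows":{"type":"array","items":{"type":"array"}},"jaw":{"type":"number"},"grip_force":{"type":"number"}},"required":["rows"]}

```bash
mkdir -p pics
cat > h.py <<'E'
import numpy as np, cv2, json
from station import ctrl, vision
from scipy.spatial.transform import Rotation as Ro
def take(n,f):
    d=vision.get_image(n); cv2.imwrite(f'pics/{f}.png',d['image'])
    np.savez(f'pics/{f}.npz',**{k:np.array(v) for k,v in d.items()})
def cam(f):
    d=np.load(f'pics/{f}.npz'); F=192/np.tan(np.radians(float(d['vertical_fov']))/2)
    return d,F
def atz(f,u,v,z):
    d,F=cam(f); r=d['R'].T@np.array([(u-d['cx'])/F,(v-d['cy'])/F,1]); c=-d['R'].T@d['t']
    return c+r*(z-c[2])/r[2]
def proj(f,X):
    d,F=cam(f); p=d['R']@np.array(X)+d['t']; return p[:2]/p[2]*F+[d['cx'],d['cy']]
E
python3 - <<'E'
from h import *
for n in ['scene','top']: take(n,n+'0')
for n in ['scene0','top0']:
    d,F=cam(n); print(n,F,-d['R'].T@d['t'],d['R'][2])
o=ctrl.get_obs(); print({k:np.round(v,3) for k,v in o.items()}, ctrl.finger_overhang)
a=[cv2.resize(cv2.imread(f'pics/{n}.png'),(800,600),interpolation=cv2.INTER_CUBIC) for n in ['scene0','top0']]
for n,i in zip(['scene0','top0'],a): cv2.imwrite(f'pics/{n}b.png',i)
E
```

```text
scene0 362.3496858815114 [-0.24489961  0.42219664  0.58729186] [ 0.81657886 -0.30539009 -0.48983249]
top0 346.7593922108434 [0.35392945 0.14937557 0.94494338] [ 0.17976943  0.00739624 -0.98368097]
{'t': np.float64(0.1), 'q': array([-1.438,  0.053,  1.614,  0.   ,  1.476, -0.119]), 'dq': array([-0.   , -0.002, -0.001,  0.001, -0.002,  0.002]), 'effort': array([ 1.0000e-03, -3.9490e+01, -3.7136e+01, -0.0000e+00,  4.0000e-03,
        0.0000e+00]), 'tool_pos': array([ 0.156, -0.605,  0.303]), 'tool_rot': array([-3.115, -0.394,  0.   ]), 'contact_force': array([-0.367, -1.003, -0.1  ]), 'wrist_torque': array([ 0.025, -0.021,  0.005]), 'grip_force': np.float64(0.0), 'opening': np.float64(0.085)} 0.0726
```

View pics/scene0b.png

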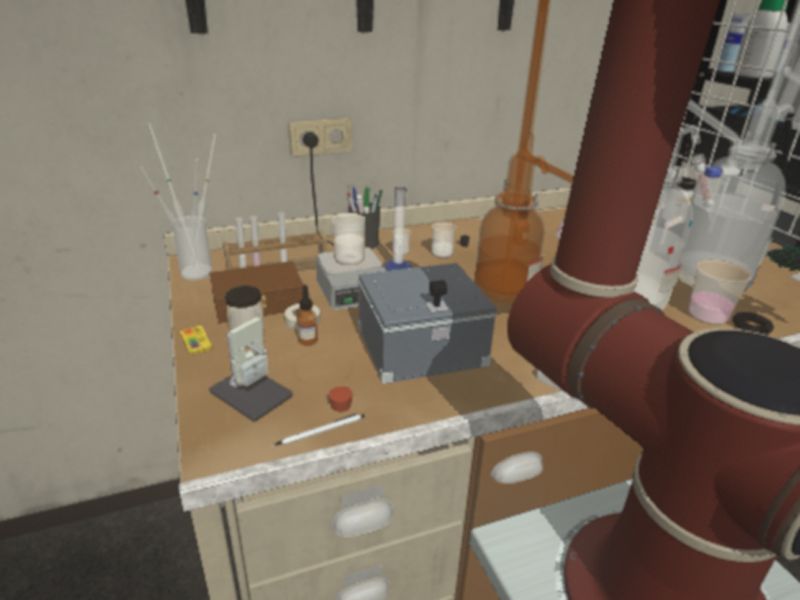

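View pics/top0b.png

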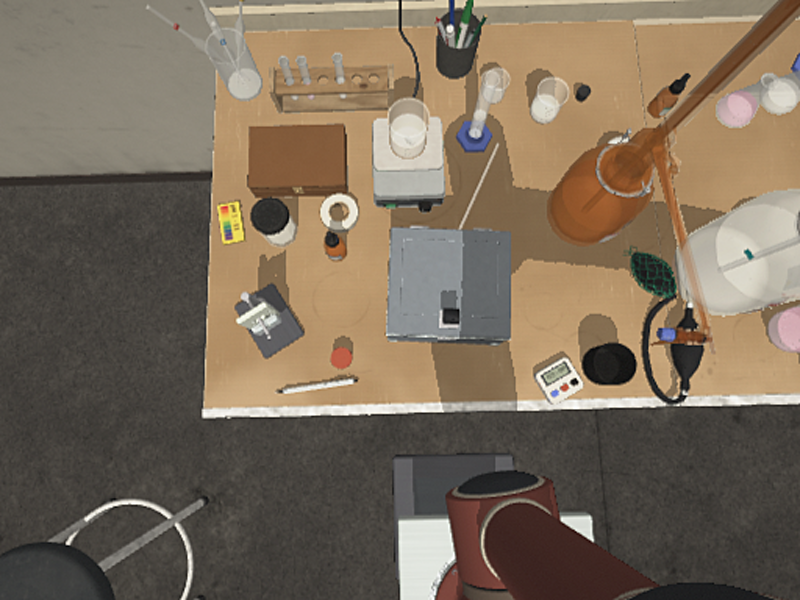

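The scene view shows the closed case with its pull at about (437,290). The pack hangs on the stand at about (248,350), with the jar right behind it. In the top view the case corners are near (390,228), (511,231), (510,340) and (387,340), the pull is near (450,316) and the stand near (265,318). Next I'll enlarge these.

Run:
```python
from h import *
t=cv2.imread('pics/top0.png'); s=cv2.imread('pics/scene0.png')
def c(i,x,y,w,h,k): return cv2.resize(i[y:y+h,x:x+w],None,fx=k,fy=k,interpolation=cv2.INTER_CUBIC)
A=c(t,140,175,57,60,7); B=c(t,240,140,100,85,4); C=c(s,125,180,70,90,6)
im=np.zeros((600,800,3),np.uint8)
A=c(t,140,175,66,50,6); B=c(t,240,140,99,85,4); C=c(s,130,180,66,90,6)[:540]
im[:300,:396]=A; im[300:300+300,:396]=B[:300]; im[:540,400:796]=C
cv2.imwrite('pics/m1.png',im)
```

```text
(no output)
```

View pics/m1.png

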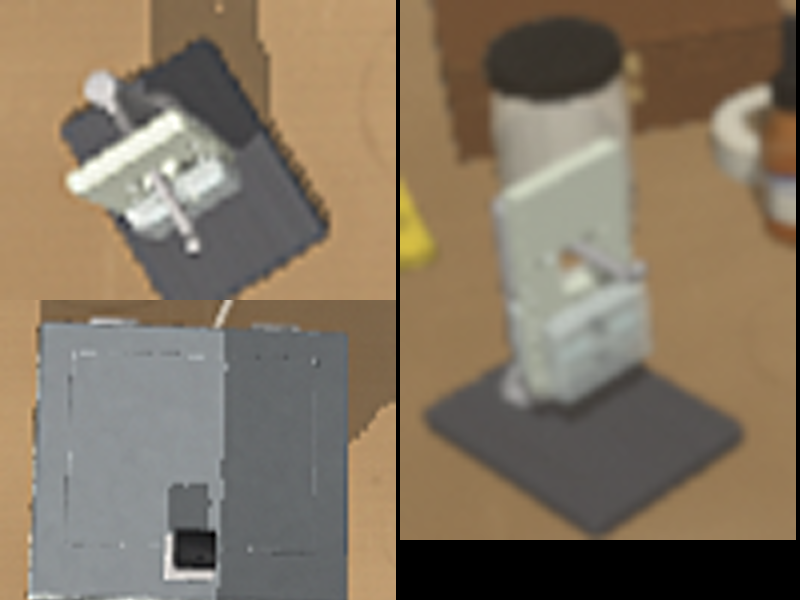

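Run:
```python
from h import *
P=lambda n,u,v,z: print(n,np.round(atz('top0',u,v,z),4))
P('BL',250,145.75,.118);P('BR',327,148.25,.118);P('FL',247.7,217.6,.118);P('FR',326.4,217.6,.118)
P('pulltop',288.5,202.25,.165)
P('post',156.7,189.7,.103);P('tip',172.2,215.8,.108)
P('cardL',152.2,205.5,.135);P('cardR',170,195,.135)
for n,u,v,z in [('drop',334/800*512,240*.64,.116),('bung',342*.64,354*.64,.024),('jar',270*.64,213*.64,.094),('penL',280*.64,390*.64,.005),('penR',356*.64,380*.64,.005),('tape',339*.64,211*.64,.019),('timer',557*.64,378*.64,.018),('flasktop',622*.64,168*.64,.2),('balance',410*.64,200*.64,.05)]: P(n,u,v,z)
```

```text
BL [0.6122 0.1569 0.118 ]
BR [ 0.6002 -0.033   0.118 ]
FL [0.434  0.1668 0.118 ]
FR [ 0.429  -0.0205  0.118 ]
pulltop [0.4618 0.0726 0.165 ]
post [0.5106 0.3907 0.103 ]
tip [0.4443 0.35   0.108 ]
cardL [0.467  0.3913 0.135 ]
cardR [0.491  0.3496 0.135 ]
drop [0.5952 0.2473 0.116 ]
bung [0.4214 0.2457 0.024 ]
jar [0.6507 0.355  0.094 ]
penL [0.3642 0.3545 0.005 ]
penR [0.3777 0.2241 0.005 ]
tape [0.6769 0.2494 0.019 ]
timer [ 0.3719 -0.1159  0.018 ]
flasktop [ 0.6668 -0.1819  0.2   ]
balance [0.6824 0.1227 0.05  ]
```

>>> {"fn": "drive_tool", "kwargs": {
  "rows": [
    [[0,0,0],0.1],
    [[0,0,0],0.11],
    [[0,0,0],0.1],
    [[0.005,-0.014,0],0],
    [[0.011,-0.03,0],0],
    [[0.0165,-0.0435,0],0],
    [[0.0165,-0.0435,0],0],
    [[0.0165,-0.0435,0],0],
    [[0.0165,-0.0435,0],0],
    [[0.0165,-0.0435,0],0]
  ],
  "jaw": 0
}}

```text
t: 1.1
tool_pos: [0.2696, -0.3472, 0.3033]
tool_rot: [-3.14, 0.088, -0.0]
contact_force: [0.9, 0.6, 0.1]
opening: 0.0856
grip_force: 0.0
```

>>> {"fn": "drive_tool", "kwargs": {
  "rows": [
    [[0.0165,-0.0435,0],0],
    [[0.0165,-0.0435,0],0],
    [[0.0165,-0.0435,0],0],
    [[0.0165,-0.0435,0],0],
    [[0.0165,-0.0435,0],0],
    [[0.0165,-0.0435,0],0],
    [[0.0165,-0.0435,0],0],
    [[0.0165,-0.0435,0],0],
    [[0.0165,-0.0435,0],0],
    [[0.005,-0.015,0],0]
  ]
}}

```text
t: 2.1
tool_pos: [0.4459, 0.0508, 0.3034]
tool_rot: [-3.139, 0.08, 0.001]
contact_force: [-0.7, -1.2, 0.5]
opening: 0.0856
grip_force: 0.0
```

```bash
cat >> h.py <<'E'
def st():
    o=ctrl.get_obs(); R=Ro.from_rotvec(o['tool_rot']).as_matrix()
    print('t',round(o['t'],2),'pos',np.round(o['tool_pos'],4),'yaw',round(np.arctan2(R[1,0],R[0,0]),4),'zax',np.round(R[:,2],3),'F',np.round(o['contact_force'],1),'op',round(o['opening'],4),'gf',o['grip_force'],'q6',round(o['q'][5],2)); return o,R
def rel(g):
    "tool-axis shift taking the grasp point (54 mm ahead) to world g"
    o,R=st(); print('shift',np.round(R.T@(np.array(g)-R[:,2]*.054-o['tool_pos']),4))
E
python3 - <<'E'
from h import *
take('wrist','w1')
rel([.460,.0715,.153])
for X in [[.460,.0715,.165],[.519,.0675,.118]]: print(proj('w1',X))
cv2.imwrite('pics/w1b.png',cv2.resize(cv2.imread('pics/w1.png'),(800,600),interpolation=cv2.INTER_CUBIC))
E
```

```text
t 2.15 pos [0.4461 0.051  0.3034] yaw -0.0505 zax [-0.001  0.002 -1.   ] F [-0.9 -0.3  0.1] op 0.0851 gf 0.0 q6 1.57
shift [ 0.013  -0.0208  0.0964]
[229.49315011 189.58725956]
[233.89564342 108.68214088]
```

View pics/w1b.png

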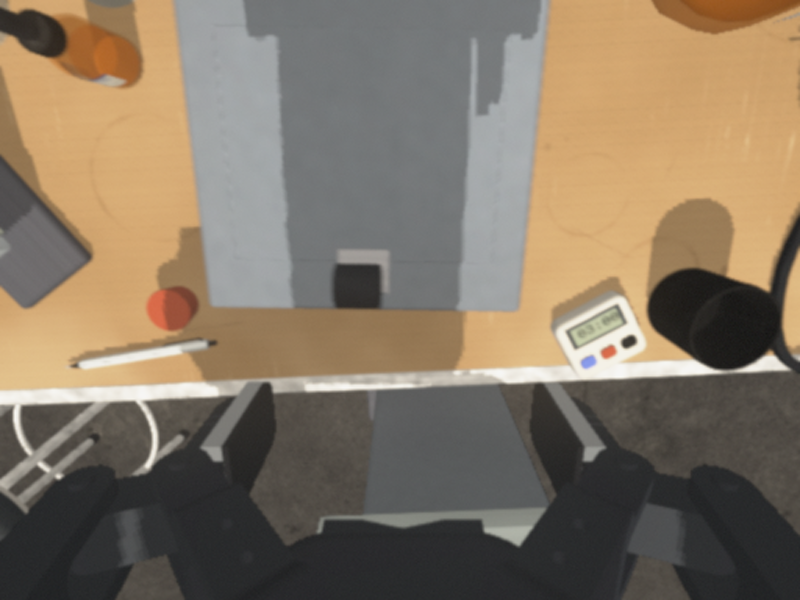

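The wrist view shows the pull between pixels (335,263) and (382,308), with the lid's front edge running from (211,305) to (518,309).

Run:
```python
from h import *
s=.64
a=atz('w1',211*s,304*s,.118);b=atz('w1',518*s,309*s,.118);c=atz('w1',358.5*s,286*s,.153)
print(a,b,c,'yaw',np.arctan2(-(a-b)[0],(a-b)[1]), np.linalg.norm(a-b),'front mid',(a+b)/2)
print(proj('w1',[.460,.0715,.153])/s)
for p,q in [((179,0),(209,290)),((549,0),(521,290))]:
    u=atz('w1',p[0]*s,p[1]*s,.118);v=atz('w1',q[0]*s,q[1]*s,.118); print(u,v,np.arctan2((u-v)[1],(u-v)[0]))
```

```text
[0.44570948 0.16730769 0.118     ] [ 0.43325716 -0.01929018  0.118     ] [0.46199138 0.07254776 0.153     ] yaw -0.066634635050108 0.1870128999422155 front mid [0.43948332 0.07400876 0.118     ]
[360.81779115 289.59831242]
[0.60477122 0.15448632 0.118     ] [0.45455647 0.16691299 0.118     ] -0.08253810159963114
[ 0.59533206 -0.0300904   0.118     ] [ 0.44523899 -0.0207475   0.118     ] -0.062167167328254676
```

>>> {"fn": "drive_tool", "kwargs": {
  "rows": [
    [[0.008,-0.0115,0],0.016],
    [[0.008,-0.0115,0.01],0],
    [[0,0,0.025],0],
    [[0,0,0.025],0],
    [[0,0,0.02],0],
    [[0,0,0.011],0],
    [[0,0,0.005],0],
    [[0,0,0],0],
    [[0,0,0],0]
  ]
}}

```text
t: 3.05
tool_pos: [0.4641, 0.0687, 0.209]
tool_rot: [-3.139, 0.116, -0.003]
contact_force: [0.3, -0.4, 1.1]
opening: 0.0855
grip_force: 0.0
```

Run:
```python
from h import *
rel([.463,.0725,.153])
```

```text
t 3.05 pos [0.4641 0.0687 0.209 ] yaw -0.074 zax [ 0.002 -0.    -1.   ] F [ 0.3 -0.4  1.1] op 0.0855 gf 0.0 q6 1.63
shift [-0.0015 -0.0037  0.002 ]
```

>>> {"fn": "drive_tool", "kwargs": {
  "rows": [
    [[-0.0015,-0.0037,0.002],0],
    [[0,0,0],0],
    [[0,0,0],0]
  ]
}}

```text
t: 3.35
tool_pos: [0.4626, 0.0728, 0.2063]
tool_rot: [3.139, -0.116, 0.001]
contact_force: [0.1, -0.4, -1.4]
opening: 0.085
grip_force: 0.0
```

>>> {"fn": "drive_tool", "kwargs": {
  "rows": [
    [[0,0,0],0],
    [[0,0,0],0],
    [[0,0,0],0],
    [[0,0,0],0],
    [[0,0,0],0],
    [[0,0,0],0],
    [[0,0,0],0],
    [[0,0,0],0],
    [[0,0,0],0],
    [[0,0,0],0]
  ],
  "jaw": 1,
  "grip_force": 30
}}

```text
t: 4.35
tool_pos: [0.4624, 0.0722, 0.206]
tool_rot: [3.138, -0.116, -0.0]
contact_force: [-2.4, -5.7, 2.2]
opening: 0.0233
grip_force: 33.9
```

Run:
```python
from h import *
st()
r=np.hypot(.145,.043);f=np.arctan2(.043,.145)
th=np.linspace(0,1.8,37)
p=np.c_[-r*np.cos(th+f),-r*np.sin(th+f)]*1000
print(np.round(np.diff(p,axis=0),1).tolist())
```

```text
t 4.35 pos [0.4624 0.0722 0.206 ] yaw -0.0741 zax [-0.    -0.001 -1.   ] F [-2.4 -5.7  2.2] op 0.0233 gf 33.88793170452118 q6 1.64
[[2.3, -7.2], [2.7, -7.1], [3.0, -6.9], [3.4, -6.8], [3.7, -6.6], [4.0, -6.4], [4.4, -6.2], [4.7, -6.0], [4.9, -5.7], [5.2, -5.5], [5.5, -5.2], [5.7, -4.9], [6.0, -4.6], [6.2, -4.3], [6.4, -4.0], [6.6, -3.7], [6.8, -3.3], [6.9, -3.0], [7.1, -2.6], [7.2, -2.3], [7.3, -1.9], [7.4, -1.6], [7.5, -1.2], [7.5, -0.8], [7.5, -0.4], [7.6, -0.1], [7.6, 0.3], [7.5, 0.7], [7.5, 1.1], [7.4, 1.4], [7.3, 1.8], [7.2, 2.2], [7.1, 2.5], [7.0, 2.9], [6.8, 3.2], [6.7, 3.6]]
```

>>> {"fn": "drive_tool", "kwargs": {
  "rows": [
    [[0.0023,0,-0.0072],0],
    [[0.0027,0,-0.0071],0],
    [[0.003,0,-0.0069],0],
    [[0.0034,0,-0.0068],0],
    [[0.0037,0,-0.0066],0],
    [[0.004,0,-0.0064],0],
    [[0.0044,0,-0.0062],0],
    [[0.0047,0,-0.006],0],
    [[0.0049,0,-0.0057],0],
    [[0.0052,0,-0.0055],0]
  ]
}}

```text
t: 5.35
tool_pos: [0.5, 0.0696, 0.2696]
tool_rot: [3.139, -0.116, -0.005]
contact_force: [-1.2, -4.2, -3.5]
opening: 0.0236
grip_force: 31.8
```

Run:
```python
from h import *
st()
```

```text
t 5.35 pos [0.5    0.0696 0.2696] yaw -0.0742 zax [-0.003 -0.001 -1.   ] F [-1.2 -4.2 -3.5] op 0.0236 gf 31.805240213871002 q6 1.64
```

>>> {"fn": "drive_tool", "kwargs": {
  "rows": [
    [[0.0055,0,-0.0052],0],
    [[0.0057,0,-0.0049],0],
    [[0.006,0,-0.0046],0],
    [[0.0062,0,-0.0043],0],
    [[0.0064,0,-0.004],0],
    [[0.0066,0,-0.0037],0],
    [[0.0068,0,-0.0033],0],
    [[0.0069,0,-0.003],0],
    [[0.0071,0,-0.0026],0],
    [[0.0072,0,-0.0023],0]
  ]
}}

```text
t: 6.35
tool_pos: [0.5655, 0.0651, 0.3086]
tool_rot: [-3.139, 0.116, -0.0]
contact_force: [-2.0, -2.9, -2.3]
opening: 0.0234
grip_force: 31.3
```

>>> {"fn": "drive_tool", "kwargs": {
  "rows": [
    [[0.0073,0,-0.0019],0],
    [[0.0074,0,-0.0016],0],
    [[0.0075,0,-0.0012],0],
    [[0.0075,0,-0.0008],0],
    [[0.0075,0,-0.0004],0],
    [[0.0076,0,-0.0001],0],
    [[0.0076,0,0.0003],0],
    [[0.0075,0,0.0007],0],
    [[0.0075,0,0.0011],0],
    [[0.0074,0,0.0014],0]
  ]
}}

```text
t: 7.35
tool_pos: [0.6403, 0.0599, 0.3112]
tool_rot: [-3.138, 0.116, -0.002]
contact_force: [-1.0, 3.6, 3.1]
opening: 0.0233
grip_force: 32.6
```

>>> {"fn": "drive_tool", "kwargs": {
  "rows": [
    [[0.0073,0,0.0018],0],
    [[0.0072,0,0.0022],0],
    [[0.0071,0,0.0025],0],
    [[0.007,0,0.0029],0],
    [[0.0068,0,0.0032],0],
    [[0.0067,0,0.0036],0],
    [[0.0065,0,0.0039],0],
    [[0,0,0],0],
    [[0,0,0],0]
  ]
}}

```text
t: 8.25
tool_pos: [0.6892, 0.0566, 0.291]
tool_rot: [-3.138, 0.116, -0.005]
contact_force: [1.9, 6.4, 3.5]
opening: 0.0235
grip_force: 34.8
```

Run:
```python
from h import *
o,R=st()
g=o['tool_pos']+R[:,2]*.054; h=np.array([.6077,.063,.110])
print(g, np.pi-np.arctan2(g[2]-.11,(g-h)[0])-.288)
```

```text
t 8.25 pos [0.6892 0.0566 0.291 ] yaw -0.0738 zax [ 0.003  0.002 -1.   ] F [1.9 6.4 3.5] op 0.0235 gf 34.789777994155884 q6 1.62
[0.68936311 0.05673154 0.23696639] 1.854367050712608
```

>>> {"fn": "drive_tool", "kwargs": {
  "rows": [
    [[0,0,0],0],
    [[0,0,0],0],
    [[0,0,0],0],
    [[0,0,0],0],
    [[0,0,0],0],
    [[0,0,-0.01],0],
    [[0,0,-0.02],0],
    [[0,0,-0.03],0],
    [[0,0,-0.03],0],
    [[0,0,-0.02],0]
  ],
  "jaw": 0
}}

```text
t: 9.25
tool_pos: [0.6881, 0.0558, 0.4047]
tool_rot: [3.139, -0.117, 0.006]
contact_force: [0.7, 0.4, 0.2]
opening: 0.0853
grip_force: 0.0
```

Run:
```python
from h import *
o,R=st()
take('scene','s2')
cv2.imwrite('pics/s2b.png',cv2.resize(cv2.imread('pics/s2.png')[130:300,90:350],(780,510),interpolation=cv2.INTER_CUBIC))
```

```text
t 9.25 pos [0.6881 0.0558 0.4047] yaw -0.0743 zax [ 0.004 -0.    -1.   ] F [0.7 0.4 0.2] op 0.0853 gf 0.0 q6 1.62
```

View pics/s2b.png

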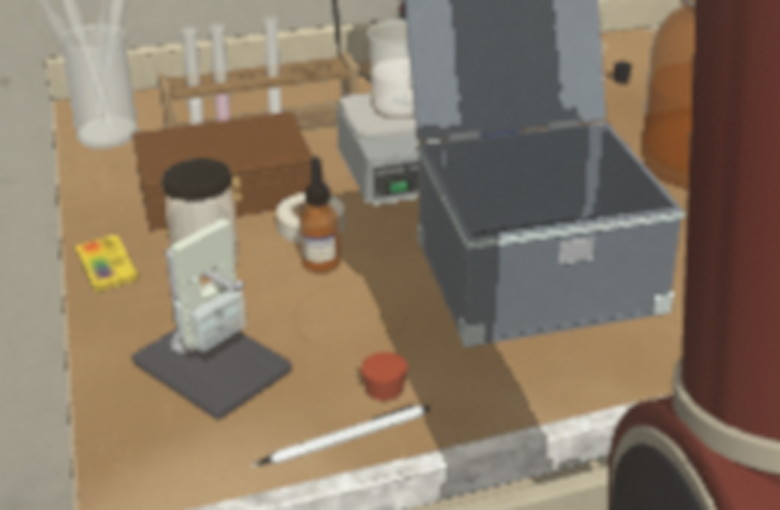

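The lid stands fully open and everything else is where it was. Next is the pack.

>>> {"fn": "drive_tool", "kwargs": {
  "rows": [
    [[-0.012,-0.016,0],0],
    [[-0.025,-0.0325,0],0],
    [[-0.025,-0.0325,0],0],
    [[-0.025,-0.0325,0],0],
    [[-0.025,-0.0325,0],0],
    [[-0.025,-0.0325,0],0],
    [[-0.025,-0.0325,0],0],
    [[-0.025,-0.0325,0],0],
    [[-0.013,-0.0165,0],0],
    [[0,0,0],-0.144]
  ]
}}

```text
t: 10.3
tool_pos: [0.5045, 0.3327, 0.3989]
tool_rot: [3.139, 0.122, -0.005]
contact_force: [0.5, -1.0, 0.2]
opening: 0.085
grip_force: 0.0
```

>>> {"fn": "drive_tool", "kwargs": {
  "rows": [
    [[0,0,0],-0.146],
    [[0,0,0],-0.146],
    [[0,0,0],-0.146],
    [[0,0,0],-0.146],
    [[0,0,0],-0.146],
    [[0,0,0],-0.146],
    [[0,0,0],-0.146],
    [[0,0,0],-0.146],
    [[0,0,0],-0.146],
    [[0,0,0],-0.146]
  ]
}}

```text
t: 11.3
tool_pos: [0.5063, 0.3303, 0.3986]
tool_rot: [-2.258, -2.182, 0.005]
contact_force: [0.0, -1.3, 0.4]
opening: 0.0855
grip_force: 0.0
```

>>> {"fn": "drive_tool", "kwargs": {
  "rows": [
    [[0,0,0.01],-0.146],
    [[0,0,0.02],-0.146],
    [[0,0,0.02],-0.146],
    [[0,0,0.02],-0.146],
    [[0,0,0.02],0],
    [[0,0,0.01],0],
    [[0,0,0],0],
    [[0,0,0],0]
  ]
}}

```text
t: 12.1
tool_pos: [0.5074, 0.3302, 0.3008]
tool_rot: [-1.544, -2.736, 0.0]
contact_force: [-0.1, -0.7, -0.2]
opening: 0.0849
grip_force: 0.0
```

Run:
```python
from h import *
st(); take('wrist','w3')
print(proj('w3',[.481,.3725,.135])*1.5625)
cv2.imwrite('pics/w3b.png',cv2.resize(cv2.imread('pics/w3.png'),(800,600),interpolation=cv2.INTER_CUBIC))
```

```text
t 12.1 pos [0.5074 0.3302 0.3008] yaw 2.114 zax [-0.  0. -1.] F [-0.1 -0.7 -0.2] op 0.0849 gf 0.0 q6 -0.09
[402.90465883 218.24472551]
```

View pics/w3b.png

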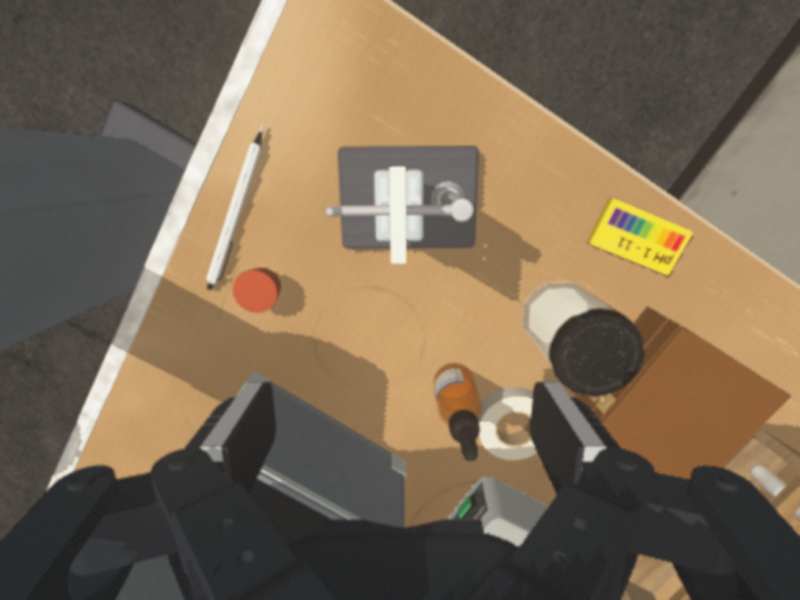

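The card's top edge spans (391–406, 166–263), so its centre is (398.5,214.5) and it is aligned with the tool. The peg tip is at (333,211) and the post top at (461,209).

Run:
```python
from h import *
s=.64
c=atz('w3',398.5*s,214.5*s,.135); t=atz('w3',333*s,211*s,.107); p=atz('w3',461*s,209*s,.103)
print(c,t,p,np.linalg.norm(p-t),np.arctan2(*(p-t)[1::-1]), t+(p-t)*45/81)
a=atz('w3',398.5*s,168*s,.135);b=atz('w3',398.5*s,262*s,.135);print(np.linalg.norm(a-b))
rel([c[0],c[1],.127])
```

```text
[0.47800137 0.37296853 0.135     ] [0.44529085 0.35211546 0.107     ] [0.50977132 0.39200807 0.103     ] 0.07592859582072274 0.5540397448910921 [0.48111333 0.37427802 0.10477778]
0.048963052196840426
t 12.15 pos [0.5078 0.3303 0.3016] yaw 2.114 zax [ 0.001  0.001 -1.   ] F [-0.5  0.5 -0. ] op 0.0852 gf 0.0 q6 -0.09
shift [ 0.0519 -0.0037  0.1206]
```

>>> {"fn": "drive_tool", "kwargs": {
  "rows": [
    [[0.026,-0.0017,0.01],0],
    [[0.026,-0.0018,0.02],0],
    [[0,0,0.03],0],
    [[0,0,0.03],0],
    [[0,0,0.015],0],
    [[0,0,0.005],0],
    [[0,0,0],0],
    [[0,0,0],0],
    [[0,0,0],0]
  ]
}}

```text
t: 13.05
tool_pos: [0.4788, 0.3731, 0.1927]
tool_rot: [1.544, 2.734, 0.005]
contact_force: [0.7, 0.3, 0.0]
opening: 0.085
grip_force: 0.0
```

Run:
```python
from h import *
rel([.4785,.3731,.127])
```

```text
t 13.05 pos [0.4788 0.3731 0.1927] yaw 2.1135 zax [ 0.003  0.002 -1.   ] F [0.7 0.3 0. ] op 0.085 gf 0.0 q6 -0.0
shift [ 0.0002 -0.0005  0.0117]
```

>>> {"fn": "drive_tool", "kwargs": {
  "rows": [
    [[0,0,0.0115],0],
    [[0,0,0],0],
    [[0,0,0],0]
  ]
}}

```text
t: 13.35
tool_pos: [0.4775, 0.3725, 0.1784]
tool_rot: [-1.544, -2.735, 0.002]
contact_force: [0.3, -0.4, -0.5]
opening: 0.0859
grip_force: 0.0
```

>>> {"fn": "drive_tool", "kwargs": {
  "rows": [
    [[0,0,0],0],
    [[0,0,0],0],
    [[0,0,0],0],
    [[0,0,0],0],
    [[0,0,0],0],
    [[0,0,0],0],
    [[0,0,0],0],
    [[0,0,0],0],
    [[0,0,0],0],
    [[0,0,0],0]
  ],
  "jaw": 1,
  "grip_force": 30
}}

```text
t: 14.35
tool_pos: [0.4779, 0.3727, 0.1793]
tool_rot: [1.544, 2.736, 0.0]
contact_force: [-0.6, -0.2, 1.3]
opening: 0.0076
grip_force: 33.7
```

Run:
```python
from h import *
rel([.4785,.3731,.127]); take('scene','s4')
cv2.imwrite('pics/s4b.png',cv2.resize(cv2.imread('pics/s4.png')[140:280,90:230],(560,560),interpolation=cv2.INTER_CUBIC))
```

```text
t 14.35 pos [0.4779 0.3727 0.1793] yaw 2.1138 zax [ 0.  0. -1.] F [-0.6 -0.2  1.3] op 0.0076 gf 33.73750448226929 q6 -0.0
shift [ 0.      0.0007 -0.0017]
```

View pics/s4b.png

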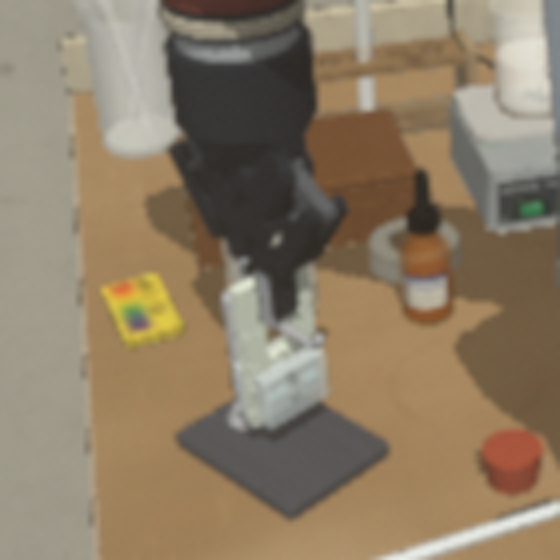

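The card is gripped squarely (opening 7.6 mm). I'll raise it 11 mm, then slide it off.

>>> {"fn": "drive_tool", "kwargs": {
  "rows": [
    [[0,0,-0.003],0],
    [[0,0,-0.004],0],
    [[0,0,-0.004],0],
    [[0,0,0],0],
    [[0,0,0],0],
    [[0,0,0],0]
  ]
}}

```text
t: 15.0
tool_pos: [0.4778, 0.3726, 0.19]
tool_rot: [-1.544, -2.736, 0.0]
contact_force: [-0.0, 0.2, -1.3]
opening: 0.0075
grip_force: 33.5
```

Run:
```python
from h import *
st()
```

```text
t 15.0 pos [0.4778 0.3726 0.19  ] yaw 2.1138 zax [-0. -0. -1.] F [-0.   0.2 -1.3] op 0.0075 gf 33.54897737503052 q6 -0.0
```

Up 10.7 mm without contact (limits 6 to 16 mm), so I'll slide it off along -y of the tool.

>>> {"fn": "drive_tool", "kwargs": {
  "rows": [
    [[0,-0.004,0],0],
    [[0,-0.008,0],0],
    [[0,-0.008,0],0],
    [[0,-0.008,0],0],
    [[0,-0.008,0],0],
    [[0,-0.008,0],0],
    [[0,-0.008,0],0],
    [[0,-0.008,0],0],
    [[0,-0.01,0],0],
    [[0,-0.01,0],0]
  ]
}}

```text
t: 16.0
tool_pos: [0.4087, 0.3309, 0.1901]
tool_rot: [1.544, 2.736, -0.0]
contact_force: [-0.1, 0.3, -0.2]
opening: 0.0075
grip_force: 33.5
```

Run:
```python
from h import *
st(); take('scene','s5')
cv2.imwrite('pics/s5b.png',cv2.resize(cv2.imread('pics/s5.png')[140:280,90:230],(560,560),interpolation=cv2.INTER_CUBIC))
```

```text
t 16.0 pos [0.4087 0.3309 0.1901] yaw 2.1138 zax [-0. -0. -1.] F [-0.1  0.3 -0.2] op 0.0075 gf 33.49812626838684 q6 -0.0
```

View pics/s5b.png

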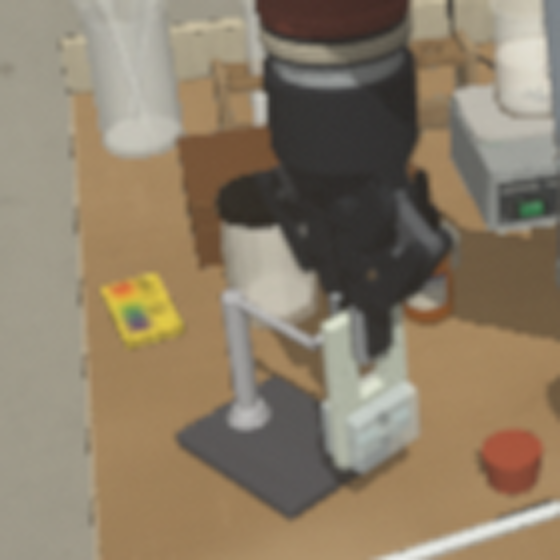

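>>> {"fn": "drive_tool", "kwargs": {
  "rows": [
    [[0,-0.005,-0.01],0],
    [[0,0,-0.025],0],
    [[0,0,-0.03],0],
    [[0,0,-0.03],0],
    [[0,0,-0.02],0],
    [[-0.015,-0.002,0],0],
    [[-0.03,-0.005,0],0],
    [[-0.04,-0.007,0],0],
    [[-0.04,-0.007,0],0],
    [[-0.04,-0.007,0],0]
  ]
}}

```text
t: 17.05
tool_pos: [0.4663, 0.1706, 0.3038]
tool_rot: [-1.544, -2.735, 0.002]
contact_force: [0.6, -0.1, -1.0]
opening: 0.0074
grip_force: 33.5
```

>>> {"fn": "drive_tool", "kwargs": {
  "rows": [
    [[-0.04,-0.007,0],0],
    [[-0.04,-0.006,0],0],
    [[-0.02,-0.002,0],0],
    [[-0.01,0,0],0],
    [[0,0,0],0],
    [[0,0,0],0]
  ]
}}

```text
t: 17.65
tool_pos: [0.5099, 0.0714, 0.3045]
tool_rot: [-1.543, -2.735, 0.0]
contact_force: [0.8, 1.2, -0.7]
opening: 0.0076
grip_force: 33.5
```

Run:
```python
from h import *
rel([.51,.07,.0893]); take('top','t6')
cv2.imwrite('pics/t6b.png',cv2.resize(cv2.imread('pics/t6.png')[80:260,130:370],(800,600),interpolation=cv2.INTER_CUBIC))
```

```text
t 17.65 pos [0.5099 0.0714 0.3045] yaw 2.114 zax [-0.001  0.    -1.   ] F [ 0.8  1.2 -0.7] op 0.0076 gf 33.510013818740845 q6 -0.55
shift [-0.0015 -0.0005  0.1612]
```

View pics/t6b.png

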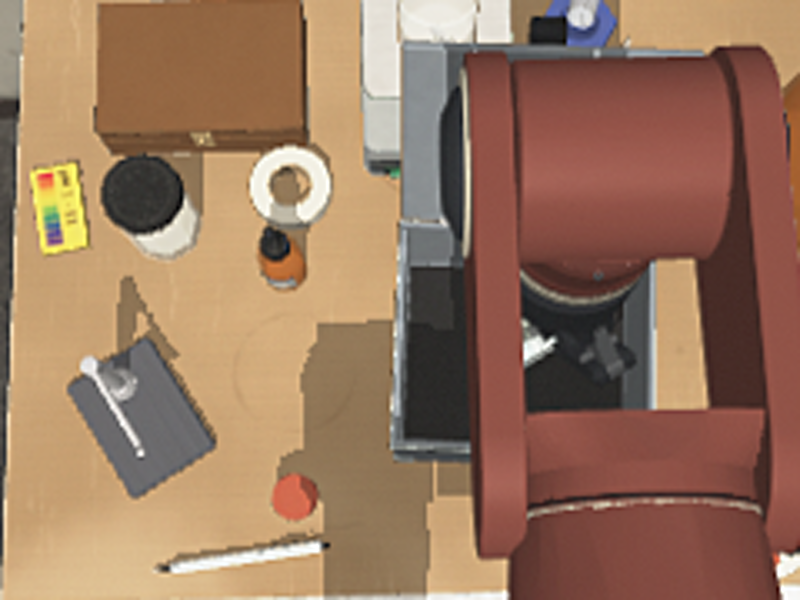

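The stand is empty, the bystanders haven't moved, and the pack is over the open compartment. Lowering it now.

>>> {"fn": "drive_tool", "kwargs": {
  "rows": [
    [[0,0,0.01],0],
    [[0,0,0.02],0],
    [[0,0,0.025],0],
    [[0,0,0.025],0],
    [[0,0,0.025],0],
    [[0,0,0.025],0],
    [[0,0,0.015],0],
    [[0,0,0.005],0],
    [[0,0,0],0],
    [[0,0,0],0]
  ]
}}

```text
t: 18.7
tool_pos: [0.5111, 0.0713, 0.1564]
tool_rot: [1.543, 2.734, 0.002]
contact_force: [-0.8, 0.3, -0.3]
opening: 0.0077
grip_force: 33.5
```

>>> {"fn": "drive_tool", "kwargs": {
  "rows": [
    [[0,0,0.002],0],
    [[0,0,0.002],0],
    [[0,0,0.002],0],
    [[0,0,0],0],
    [[0,0,0],0],
    [[0,0,0],0]
  ]
}}

```text
t: 19.3
tool_pos: [0.5104, 0.0711, 0.1492]
tool_rot: [1.544, 2.736, 0.0]
contact_force: [0.2, -1.3, -0.5]
opening: 0.0073
grip_force: 33.5
```

Still 6 mm up, so I'll go down in small steps until it touches.

>>> {"fn": "drive_tool", "kwargs": {
  "rows": [
    [[0,0,0.0015],0],
    [[0,0,0.0015],0],
    [[0,0,0.001],0],
    [[0,0,0],0],
    [[0,0,0],0]
  ]
}}

```text
t: 19.8
tool_pos: [0.5103, 0.0711, 0.145]
tool_rot: [-1.544, -2.736, 0.0]
contact_force: [-0.7, 0.1, -0.5]
opening: 0.0076
grip_force: 33.5
```

>>> {"fn": "drive_tool", "kwargs": {
  "rows": [
    [[0,0,0.001],0],
    [[0,0,0.0005],0],
    [[0,0,0],0],
    [[0,0,0],0],
    [[0,0,0],0]
  ]
}}

```text
t: 20.3
tool_pos: [0.5104, 0.0711, 0.1436]
tool_rot: [1.544, 2.736, 0.0]
contact_force: [-0.5, 0.3, -0.6]
opening: 0.0074
grip_force: 33.5
```

>>> {"fn": "drive_tool", "kwargs": {
  "rows": [
    [[0,0,0.0007],0],
    [[0,0,0],0],
    [[0,0,0],0],
    [[0,0,0],0]
  ]
}}

```text
t: 20.7
tool_pos: [0.5106, 0.0711, 0.1433]
tool_rot: [1.544, 2.736, 0.0]
contact_force: [-0.9, 0.7, 3.4]
opening: 0.0075
grip_force: 34.1
```

>>> {"fn": "drive_tool", "kwargs": {
  "rows": [
    [[0,0,0.0007],0],
    [[0,0,0],0],
    [[0,0,0],0],
    [[0,0,0],0]
  ]
}}

```text
t: 21.1
tool_pos: [0.5107, 0.0712, 0.1433]
tool_rot: [1.544, 2.736, 0.0]
contact_force: [-3.6, 0.2, 7.4]
opening: 0.0075
grip_force: 34.8
```

It touched the floor at the expected height. Next I release it, then lift straight up.

>>> {"fn": "drive_tool", "kwargs": {
  "rows": [
    [[0,0,-0.0007],0],
    [[0,0,0],0],
    [[0,0,0],0]
  ]
}}

```text
t: 21.4
tool_pos: [0.5106, 0.0711, 0.1433]
tool_rot: [1.544, 2.735, 0.001]
contact_force: [-1.1, 0.8, 5.2]
opening: 0.0073
grip_force: 34.4
```

>>> {"fn": "drive_tool", "kwargs": {
  "rows": [
    [[0,0,0],0],
    [[0,0,0],0],
    [[0,0,0],0],
    [[0,0,0],0],
    [[0,0,0],0],
    [[0,0,0],0]
  ],
  "jaw": 0.45
}}

```text
t: 22.0
tool_pos: [0.5103, 0.0711, 0.1428]
tool_rot: [-1.544, -2.736, 0.0]
contact_force: [0.2, 1.1, -0.8]
opening: 0.0469
grip_force: 0.0
```

>>> {"fn": "drive_tool", "kwargs": {
  "rows": [
    [[0,0,-0.005],0],
    [[0,0,-0.01],0],
    [[0,0,-0.02],0],
    [[0,0,-0.03],0],
    [[0,0,-0.03],0],
    [[0,0,-0.03],0],
    [[0,0,-0.03],0],
    [[0,0,-0.03],0],
    [[0,0,-0.03],0],
    [[0,0,-0.015],0]
  ]
}}

```text
t: 23.0
tool_pos: [0.5109, 0.0711, 0.3774]
tool_rot: [1.542, 2.731, 0.005]
contact_force: [1.0, 0.7, -0.2]
opening: 0.0469
grip_force: 0.0
```

>>> {"fn": "drive_tool", "kwargs": {
  "rows": [
    [[0.02,0.004,0],0],
    [[0.035,0.008,0],0],
    [[0.035,0.008,0],0],
    [[0.035,0.008,0],0],
    [[0.035,0.008,0],0],
    [[0.02,0.004,0],0],
    [[0,0,0],0],
    [[0,0,0],0]
  ]
}}

```text
t: 23.8
tool_pos: [0.4514, 0.2458, 0.3727]
tool_rot: [1.543, 2.736, -0.001]
contact_force: [-0.4, 0.2, -0.8]
opening: 0.0472
grip_force: 0.0
```

Run:
```python
from h import *
st(); take('top','t7'); take('scene','s7')
c=lambda f,x,y:cv2.resize(cv2.imread(f'pics/{f}.png')[y:y+150,x:x+130],(400,460),interpolation=cv2.INTER_CUBIC)
cv2.imwrite('pics/m7.png',np.hstack([c('t7',225,90),c('s7',210,120)]))
```

```text
t 23.8 pos [0.4514 0.2458 0.3727] yaw 2.1147 zax [-0.    -0.001 -1.   ] F [-0.4  0.2 -0.8] op 0.0472 gf 0.0 q6 -0.19
```

View pics/m7.png

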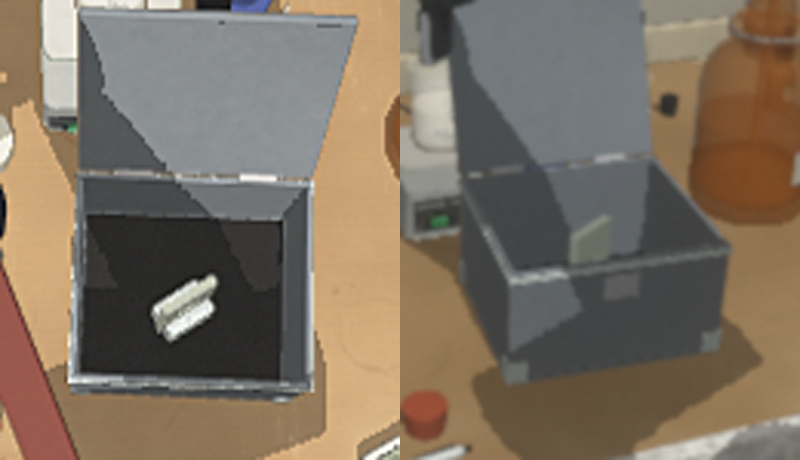

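The pack stands upright on the case floor, at about (185,308) in the left half. The lid is wide open and the gripper is clear.

```bash
python3 -c "
from station import ctrl
print(ctrl.finish_job())"
```

```text
the job is handed in; nothing more can be done
None
```

The job is handed in at about 24 s: the lid stays wide open by itself, the pack came off over the peg's tip and stands upright on the case floor, and the other things were left alone.

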